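# Wedge the sagging radio chassis tight

## Task

The opened radio chassis is held only at its rear and its front edge hangs just clear of the bench. Take the wooden wedge by its grip, slide it tip first, flat on the bench and square to the edge, under the middle of that front edge until it jams tight and carries the edge, then let go. Push by feel: stop as soon as it is firmly jammed, do not force it or jack the chassis up, do not press it hard down on the bench, do not touch the chassis with the robot, and leave the other things on the bench alone.

Things in the scene. Friction and masses are not known exactly. Their poses are not given: they have to be found in the camera images.
- stand: Stand fixed to the bench, carrying the opened radio chassis (bare steel tray 236 wide, 220 deep, 110 mm tall; green board, transformer, dark front panel with five black keys and two brass nuts). Origin: on the bench, straight below the middle of the chassis' front edge. x level from that edge in under the chassis, y along the edge, z up. The pose does not tell how high the edge hangs.
- gap_mouth (a point): Point on the bench 15 mm in front of the middle of the front edge (axes as stand). The edge is a steel lip 6 mm thick, at the bottom of the chassis, 31 mm in front of the panel; keys and nuts overhang it, ending 14 mm behind its edge, over 50 mm up. The lip's underside hangs 8 to 16 mm above the bench, different each time: find it by feel.
- gap_mid (a point): Point on the bench 40 mm in under the chassis. How it feels: the chassis is sprung at the rear (edge gives 1 mm per 8 N). The wedge first touches the lip with its tip 20 to 70 mm in; then resistance grows about 1.7 N per mm. Jammed at 13 to 15 N more level push than when sliding free; from 18 N it is forced. Pressing the wedge down on the bench adds drag that feels like jamming but is not.
- wedge: The wedge: plain light wood, 146 mm long, 26 mm wide, 90 g, flat below; friction on bench and steel about 0.6. An upright grip block 46 mm long and 36 mm tall, and in front of it a ramp 100 mm long, 21 mm high at the grip and 5 mm high at the thin tip. Origin: centre of its underside. x along the wedge towards the tip, z up.
- wedge_grip (a point): Point on the wedge: the centre of its grip block (46 long, 26 wide, 36 mm tall, standing on the bench), half-way up, to be gripped across the 26 mm width. Axes as wedge. The tip lies 123 mm ahead along x, 18 mm lower. The block's flat rear end, 23 mm behind this point, can be pushed with closed fingers, which feels the jam more truly than pushing in the grip.
- wedge_tip (a point): Point on the wedge: middle of the lower edge of the thin tip. Axes as wedge.
- batten: Bystander: straight batten of the same wood, 146 x 26 x 20 mm, no ramp and no grip; not used. Origin at the centre of its underside.
- plug: Bystander: brass connector plug, 48 mm long, 16 mm thick, lying on the bench.
- spare_knob: Bystander: black control knob, 28 mm across, 18 mm tall.
- spool: Bystander: spool 64 mm across, 44 mm tall, standing on its flange.
- dish: Bystander: open metal dish 90 x 70 x 22 mm.
- driver: Bystander: screwdriver lying on the bench.
- meter: Bystander: handheld meter 150 x 75 x 30 mm, lying on its back.
- table: The bench: flat grey top, its surface level at z = 0. While pushing the wedge in under the chassis, keep the downward press on it light (under 10 N): some arms sag downwards as they push, so ease the hand up when the downward press grows.
There are look-alikes about, which are no part of the job. What is shaped like the wedge but orange is not meant.

How it is judged (in metres and radians):
On the way, in this order (a step that is already met when the one before it is completed fails the run):
1. the wedge lies flat on the bench with its tip under the middle of the chassis' front edge, not yet jammed (x of wedge_tip in the frame of stand above 0.005 m and y of wedge_tip in the frame of stand between -0.035 and 0.035 m and height (world z) of wedge_tip below 0.006 m and angle between wedge's own z axis and vertical below 0.1 rad and contact force between wedge and stand below 3 N), for 0.05 s.
2. the wedge is jammed: it presses on the chassis with more than 4 N (contact force between wedge and stand above 4 N), for 0.2 s.
At the end, for the whole second after the job is handed in: The wedge lies flat on the bench (within 0.06 rad), at rest and let go, square to the front edge within 0.2 rad, its tip at least 20 mm under the edge and within 35 mm of the edge's middle, jammed so that it bears on the chassis with more than 4 N (contact force between wedge and stand above 4 N and x of wedge_tip in the frame of stand above 0.02 m and y of wedge_tip in the frame of stand between -0.035 and 0.035 m and angle between the x axis of wedge and the x axis of stand, either way round below 0.2 rad and angle between wedge's own z axis and vertical below 0.06 rad and linear speed of wedge below 0.01 m/s); the robot touches nothing.
It fails at once if the wedge is forced: it presses on the chassis with more than 20 N (contact force between wedge and stand above 20 N).
It fails at once if the wedge is ground onto the bench: once its tip is under the edge, it bears on the bench with more than 35 N (x of wedge_tip in the frame of stand above 0.005 m and contact force between wedge and table above 35 N).
It fails at once if the robot pushes on the chassis or its stand (more than 2 N) (contact force between any of the arm, the fingers and stand above 2 N).
It fails at once if another thing on the bench is moved by more than 30 mm (distance of any of batten, plug, spare_knob, spool, dish, driver, meter from where it was at the start of the episode above 0.03 m).
It also fails if it takes over 70 s, if anything falls off the work surface, if the arm or the gripper's body presses on something with over 40 N, if the wrist force passes 120 N, or if a joint passes its speed limit or range.

## Robot

A 6-joint arm with a two-finger parallel gripper is mounted at the origin on the work surface. World frame = base frame: x ahead of the robot, y to its left, z up, the work surface at z = 0. Lengths are in mm, angles in rad, forces in N, time in s.
With the tool pointing down it reaches from about 275 to 825 mm from the base axis. Payload 4.9 kg.
Tool frame: the origin (TCP) lies at the very end of the fingers, on their centre line; the grasp point (between the pads) lies 19 mm behind it; z points along the fingers, y is the direction in which the jaws open and shut (so a half turn about z gives the same grasp; the last joint's range is limited). The gripper opens to 85 mm and grips with 20 to 120 N. Pads are 22 mm wide; open, the fingers measure 114 mm over their backs; the gripper's body (76 mm by 85 mm) begins 54 mm behind the grasp point. The pads swing forward as they close: fully open they stand 13 mm farther back than shut.
Start: joints at [-1.327, 0.326, -0.193, 1.052, 0, 1.437], TCP at [202.895, -511.226, 194.181] pointing down, gripper open.
Joint ranges: [-2.65, 2.65], [-0.97, 1.79], [-1.3, 1.35], [-1.93, 2.1], [-1.47, 1.37], [-3.14, 3.14]. Speed limits (rad/s): [2.57, 2.57, 3.14, 3.14, 3.14, 3.14].

## Interface

Orientations are given as [roll, pitch, yaw] about the fixed x, y, z axes, in that order (R = Rz(yaw) Ry(pitch) Rx(roll)).
In Python, from bench import bot, solve_ik, imaging gives the robot as it stands. Calls block until the motion is done:
- bot.move_ptp(position, orientation): joint-space move of the TCP to a pose.
- bot.movel(position, rot=None, max_speed=150, threshold=None): straight line of the TCP; rot=None keeps the orientation; max_speed is the mean speed in mm/s. With threshold (N) it stops when the force on the tool has changed by that much, and returns True; else False.
- bot.move_j(angles): joint-space move.
- bot.grip(opening, effort=None): opening from 0.0 (shut) to 1.0 (fully open); effort is the grip in N (None keeps the last); returns when the fingers have stopped.
- bot.dwell(seconds).
- solve_ik(position, orientation): joint angles nearest the present ones, or None.
- bot.get_state(): the state.
- imaging.capture(name): name is "scene" or "top" or "wrist"; returns the picture (420x560x3 uint8, blue, green, red); there is no depth.
- imaging.camera_model(name): a dict with "K" (3x3 intrinsics, pixels), "position" and "rotation" of the camera in the world. Camera axes: x right, y up, looking along -z (the intrinsics and any distortion apply to the point x, -y, -z); pixel columns grow to the right and rows downward; lengths in mm; the calibration is good to about 2 mm. A picture is of the moment at which its call begins: read the wrist's pose just before it. camera_model takes no time and is no camera call; for the wrist camera it gives the pose at the moment of the call.
A pose or a line that the arm cannot do raises bot.IKError and nothing moves.
- bot.sign_off(): hands the job in, once; it reports no verdict.
The state is a dict: "t": time; "qpos": joint angles; "joint_velocities": joint speeds; "effort": joint torques, N m; "tcp_pos": TCP position; "orientation": TCP orientation; "contact_force": force on the tool from outside, world axes, zero at the start; "wrist_torque": the same for the moment, N m; "opening": opening from 0.0 (shut) to 1.0 (fully open).
Only numpy, scipy, OpenCV 4.12 (cv2) and the standard library are available. Lean on these libraries where they do the work, as an engineer would, in place of code of your own. Each camera call takes 0.05 s, during which the arm holds its last target.

## Working session

There is one attempt and no reset: what is moved stays moved. The work goes in short steps, each a Python script; the robot and the scene stay as the last script left them, time stands still between calls to the robot, and variables do not carry over. Pictures are saved under pics/ and viewed, and the job is handed in when it is done.

```bash
ls; mkdir -p pics
python3 - <<'E'
from bench import bot, imaging
import cv2
print(bot.get_state())
for n in ("scene","top","wrist"):
    m=imaging.camera_model(n); print(n,m)
    cv2.imwrite(f"pics/{n}0.png",imaging.capture(n))
E
```

```text
pics
{'t': 0.0, 'qpos': array([-1.32720993e+00,  3.26916001e-01, -1.93559725e-01,  1.05204424e+00,
        2.74667826e-05,  1.43664659e+00]), 'joint_velocities': array([ 9.30033596e-04, -1.30358498e-04, -5.30077491e-04, -4.62720960e-04,
       -5.82673702e-05, -2.26509759e-04]), 'effort': array([-5.49798715e-04, -4.43397152e+01,  2.62443691e+01,  1.56004558e-02,
       -2.83124646e-04, -3.65477622e-07]), 'tcp_pos': array([ 202.73712662, -510.57475034,  193.42626953]), 'orientation': array([-3.13988818e+00, -2.57752352e-04,  3.77735890e-01]), 'contact_force': array([ 0.35101773,  0.17173821, -0.33266135]), 'wrist_torque': array([0.01446407, 0.03664713, 0.0096882 ]), 'opening': 0.9942674396536362}
scene {'K': array([[379.24557517,   0.        , 277.3078623 ],
       [  0.        , 379.24557517, 210.21024908],
       [  0.        ,   0.        ,   1.        ]]), 'position': array([1158.37446083,  -58.84718149,  705.91026819]), 'rotation': array([0.82840673, 0.00204239, 1.45767735])}
top {'K': array([[544.12541334,   0.        , 275.39441966],
       [  0.        , 544.12541334, 221.21814452],
       [  0.        ,   0.        ,   1.        ]]), 'position': array([ 339.74019048,   27.55936778, 1620.85953148]), 'rotation': array([ 0.07166919,  0.00220067, -1.59533808])}
wrist {'K': array([[293.22331106,   0.        , 283.20615811],
       [  0.        , 293.22331106, 211.51533775],
       [  0.        ,   0.        ,   1.        ]]), 'position': array([ 276.59757637, -480.68469417,  372.6953862 ]), 'rotation': array([-0.31742796,  0.00267511, -1.19381501])}
```

View pics/scene0.png

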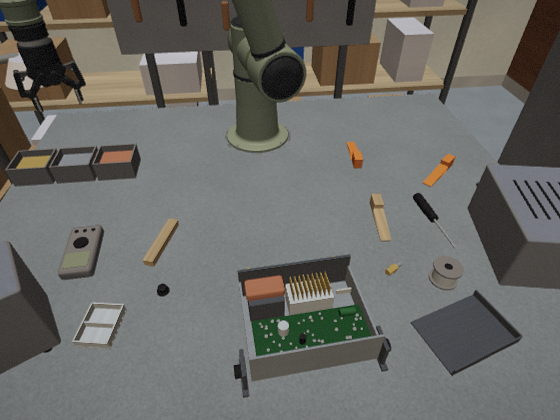

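View pics/top0.png

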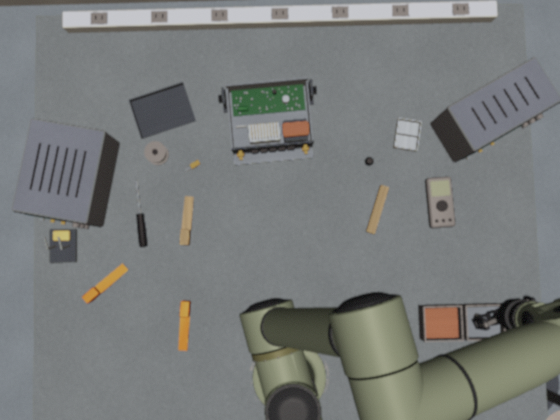

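View pics/wrist0.png

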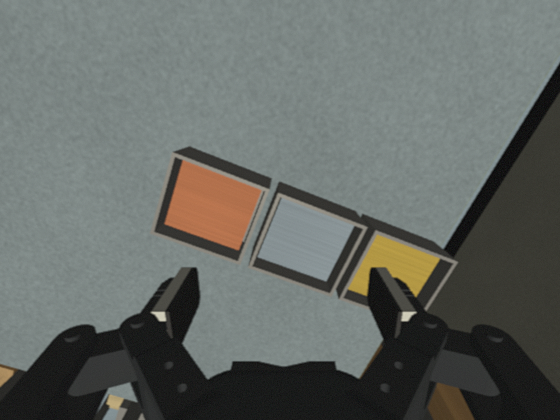

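The top view shows the plain wedge at about (186,220), with its grip at the lower end and its tip pointing up. The chassis lip runs from about (232,162) to (312,155) and faces the robot. I'll zoom in to measure both.

```bash
cat > h.py <<'E'
import numpy as np, cv2
from scipy.spatial.transform import Rotation as R
from bench import imaging
def ray(m,px):
    K=m["K"]; d=np.linalg.inv(K)@np.array([px[0],px[1],1.0]); d=np.array([d[0],-d[1],-d[2]])
    return np.array(m["position"]),R.from_euler("xyz",m["rotation"]).as_matrix()@d
def onplane(m,px,z):
    p,d=ray(m,px); return p+d*(z-p[2])/d[2]
def proj(m,P):
    q=R.from_euler("xyz",m["rotation"]).as_matrix().T@(np.array(P)-m["position"]); q=np.array([q[0],-q[1],-q[2]])
    u=m["K"]@q; return u[:2]/u[2]
E
python3 - <<'E'
from h import *
m=imaging.camera_model("top")
im=cv2.imread("pics/top0.png")
c=im[70:270,130:330]; cv2.imwrite("pics/topz.png",cv2.resize(c,(800,800),interpolation=cv2.INTER_CUBIC)[:600])
hsv=cv2.cvtColor(im,cv2.COLOR_BGR2HSV)
mk=cv2.inRange(hsv,(10,60,80),(30,160,255))
n,l,s,ce=cv2.connectedComponentsWithStats(mk)
for i in range(1,n):
    if s[i,4]>60:
        pts=np.argwhere(l==i)[:,::-1].astype(np.float32)
        r=cv2.minAreaRect(pts); print(s[i],r); 
        for b in cv2.boxPoints(r): print("   ",b,onplane(m,b,10).round(1))
for p in [(232,162),(312,155)]: print(onplane(m,p,15))
print(proj(imaging.camera_model("scene"),(0,0,0)))
E
```

```text
[283 122  27  15 331] ((295.9468994140625, 128.70355224609375), (13.50335693359375, 26.1419677734375), 86.18592071533203)
    [282.45575 122.8363 ] [ 7.514e+02 -2.000e-01  1.000e+01]
    [308.5398  121.09736] [754.8 -78.8  10. ]
    [309.43805 134.5708 ] [713.6 -80.3  10. ]
    [283.354   136.30975] [710.3  -1.9  10. ]
[367 185  22  49 430] ((377.0703125, 209.02163696289062), (8.969618797302246, 48.8182487487793), 17.10272979736328)
    [365.60544 231.03244] [ 419.7 -238.2   10. ]
    [379.9622  184.37299] [ 557.8 -286.1   10. ]
    [388.5352  187.01083] [ 549.3 -311.3   10. ]
    [374.17844 233.67029] [ 411.2 -263.3   10. ]
[180 197  13  48 438] ((186.34385681152344, 220.48355102539062), (9.7880277633667, 47.893287658691406), 6.009006023406982)
    [178.96988 243.78629] [395.5 315.3  10. ]
    [183.98358 196.15616] [537.  298.7  10. ]
    [193.71783 197.18082] [533.2 269.7  10. ]
    [188.70413 244.81094] [391.8 286.5  10. ]
[ 52 230  19  12 206] ((61.0, 235.5), (11.0, 18.0), 90.0)
    [ 52. 230.] [445.7 691.6  10. ]
    [ 70. 230.] [444.4 638.2  10. ]
    [ 70. 241.] [411.7 638.1  
[... 686 characters left out ...]
1.1671142578125, 322.6754150390625), (30.58924102783203, 32.7441520690918), 86.98721313476562)
    [424.0138  308.26245] [ 188.8 -401.2   10. ]
    [456.7127  306.54144] [ 191.5 -497.2   10. ]
    [458.32043 337.08838] [ 103.  -497.6   10. ]
    [425.62152 338.8094 ] [ 100.3 -402.    10. ]
[255 347  43  15 264] ((276.15093994140625, 353.5282897949219), (7.1427483558654785, 42.58176803588867), 74.05460357666016)
    [254.69812 355.9434 ] [63.1 98.3 10. ]
    [295.64148 344.24527] [ 93.9 -22.   10. ]
    [297.60376 351.1132 ] [ 74.  -27.2  10. ]
    [256.6604 362.8113] [43.3 93.  10. ]
[635.30842796 153.31101133  15.        ]
[650.45960336 -85.81534121  15.        ]
[257.11242164 135.4217873 ]
```

View pics/topz.png

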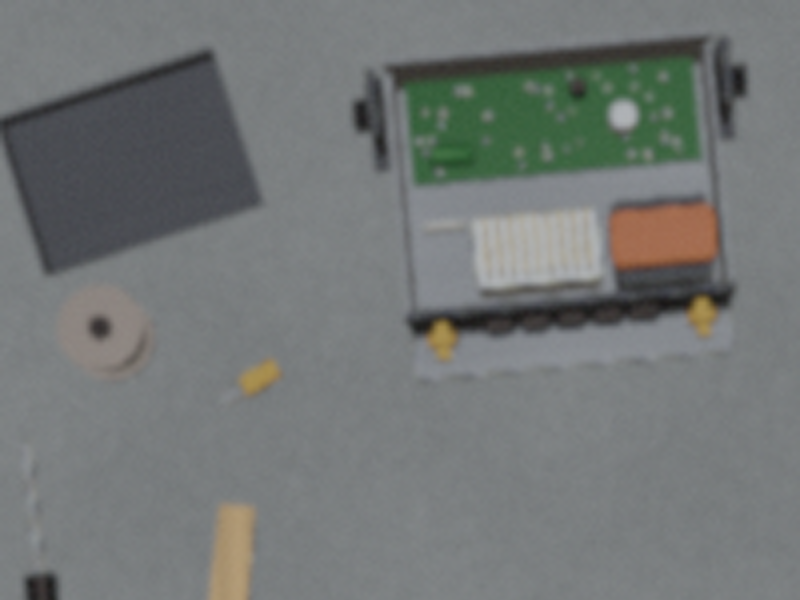

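Run:
```python
from h import *
from bench import bot, solve_ik
m=imaging.camera_model("top")
for z in (11,17,22):
    a=onplane(m,(233.75,165),z);b=onplane(m,(313,157.5),z)
    print(z,a,b,np.linalg.norm(a-b),(a+b)/2,np.arctan2(a[0]-b[0],-(a[1]-b[1])))
bot.move_ptp([400,300,230],[np.pi,0,-0.118])
print(bot.get_state()["t"])
cv2.imwrite("pics/w1.png",imaging.capture("wrist")); np.save("w1.npy",imaging.camera_model("wrist"),allow_pickle=True)
bot.move_ptp([500,40,260],[np.pi,0,0.08])
cv2.imwrite("pics/w2.png",imaging.capture("wrist")); np.save("w2.npy",imaging.camera_model("wrist"),allow_pickle=True)
s=bot.get_state();print(s["t"],s["qpos"],s["tcp_pos"],s["contact_force"])
cv2.imwrite("pics/t2.png",imaging.capture("top"))
```

```text
11 [626.85499955 148.56493269  11.        ] [643.59944452 -88.86530318  11.        ] 238.01994316510218 [635.22722204  29.84981475  11.        ] -3.0711855822841647
17 [625.78491312 148.11394093  17.        ] [642.46695098 -88.43138456  17.        ] 237.13283492300968 [634.12593205  29.84127818  17.        ] -3.0711855822841647
22 [624.89317442 147.73811446  22.        ] [641.52320636 -88.06978572  22.        ] 236.39357805459923 [633.20819039  29.83416437  22.        ] -3.071185582284165
3.4583
8.1 [-6.73286919e-02  1.99016900e-01 -1.93871521e-01  1.17796888e+00
  3.60310234e-05  2.99413298e+00] [499.96632064  40.06640346 259.98952508] [-0.05308395  0.2443983  -0.91460442]
```

View pics/w1.png

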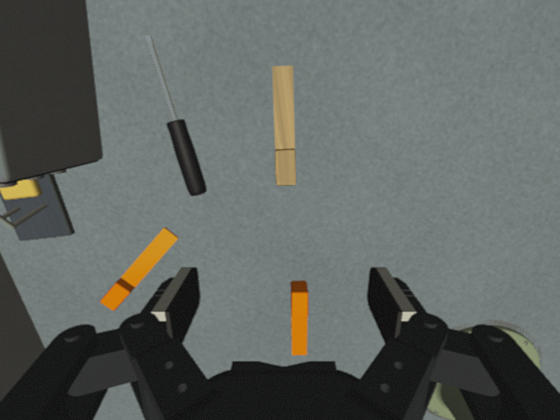

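View pics/w2.png

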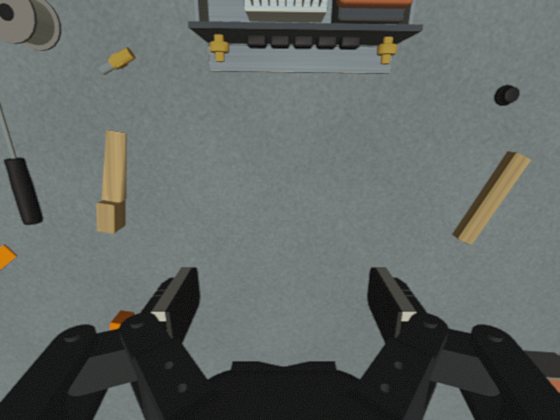

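The wrist views show the wedge tip at (283,66), the grip's rear end at (286,185) in w1, and the lip's front edge from about (210,72) to (390,73) in w2.

```bash
python3 - <<'E'
from h import *
m1=np.load("w1.npy",allow_pickle=True).item();m2=np.load("w2.npy",allow_pickle=True).item();mt=imaging.camera_model("top")
im=cv2.imread("pics/w1.png");hsv=cv2.cvtColor(im,cv2.COLOR_BGR2HSV)
mk=cv2.inRange(hsv,(8,40,70),(32,165,255)); mk[:,:230]=0; mk[:,330:]=0; mk[210:]=0
pts=np.argwhere(mk>0)[:,::-1]
v=np.arange(pts[:,1].min(),pts[:,1].max()+1)
print(v[0],v[-1])
for y in (v[0]+2,100,130,145,155,170,v[-1]-2):
    x=pts[pts[:,1]==y][:,0]
    z=36 if y>150 else 5+16*(y-v[0])/(150-v[0])
    A=onplane(m1,(x.min(),y+.5),z);B=onplane(m1,(x.max()+1,y+.5),z)
    print(y,x.min(),x.max(),A.round(1),B.round(1),((A+B)/2).round(1))
print("tip",onplane(m1,(283.5,v[0]),2.5),"rear",onplane(m1,(286.5,v[-1]+1),36))
for z in (11,17,22):
  a=onplane(m2,(209.5,73),z);b=onplane(m2,(391,73.5),z);print(z,a,b,np.linalg.norm(a-b),(a+b)/2, np.arctan2(b[0]-a[0],a[1]-b[1]))
print(np.linalg.norm(m1["position"]))
E
python3 - <<'E'
import cv2
im=cv2.imread("pics/w2.png");cv2.imwrite("pics/w2z.png",cv2.resize(im[0:100,180:420],(800,333),interpolation=cv2.INTER_CUBIC))
im=cv2.imread("pics/t2.png");cv2.imwrite("pics/t2z.png",cv2.resize(im[140:180,220:330],None,fx=7,fy=7,interpolation=cv2.INTER_CUBIC))
E
```

```text
65 185
67 272 292 [536.7 298.4   5.4] [533.5 272.4   5.4] [535.1 285.4   5.4]
100 273 293 [498.  302.   11.6] [494.8 275.6  11.6] [496.4 288.8  11.6]
130 274 294 [461.7 305.3  17.2] [458.4 278.4  17.2] [460.1 291.9  17.2]
145 275 294 [443.  306.4  20.1] [439.9 280.5  20.1] [441.4 293.4  20.1]
155 275 295 [432.2 307.3  36. ] [429. 281.  36.] [430.6 294.2  36. ]
170 275 295 [413.3 309.7  36. ] [410.1 283.   36. ] [411.7 296.4  36. ]
183 276 295 [396.3 310.6  36. ] [393.2 284.8  36. ] [394.8 297.7  36. ]
tip [538.18243541 283.80530937   2.5       ] rear [391.38030609 297.46292873  36.        ]
11 [624.27116149 149.6494915   11.        ] [642.77158409 -91.15798249  11.        ] 241.51709083612454 [633.52137279  29.24575451  11.        ] 0.07667599403962723
17 [623.63938511 148.21195904  17.        ] [641.88057137 -89.22121099  17.        ] 238.1328434054213 [632.75997824  29.49537402  17.        ] 0.07667599403962676
22 [623.11290479 147.01401532  22.        ] [641.13806077 -87.60723475  22.        ] 235.31263721316856 [632.12548278  29.70339028  22.        ] 0.07667599403962724
693.9124106893781
```

View pics/w2z.png

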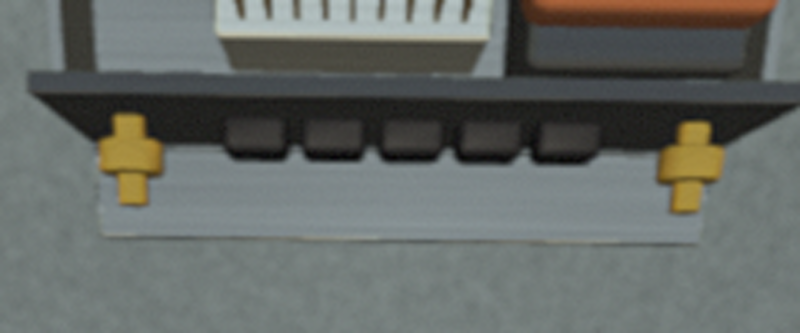

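Both views agree: the edge middle is at about (634, 29.7) with yaw ≈ 0.073. The wedge measures 146 mm as specified, with its grip centre at (414.5, 296) and yaw −0.0875. Next is the grasp.

Run:
```python
from h import *
from bench import bot
yw=-0.0875
bot.move_ptp([414.5,296,90],[np.pi,0,yw])
bot.grip(0.6)
hit=bot.movel([414.5,296,5],max_speed=60,threshold=6)
s=bot.get_state();print(hit,s["t"],s["tcp_pos"],s["contact_force"])
bot.grip(0.0,30); s=bot.get_state();print(s["opening"],s["contact_force"],s["tcp_pos"])
bot.movel([414.5,296,70],max_speed=80)
s=bot.get_state();print(s["t"],s["opening"],s["contact_force"],s["qpos"])
cv2.imwrite("pics/w3.png",imaging.capture("wrist"))
```

```text
False 14.7333 [414.82134313 296.17503187   5.35572458] [ 0.58710646  0.18146996 -0.40432042]
0.0006704544901858093 [-0.22658675  0.23078374 -0.32197854] [414.47197562 296.00500809   4.99719502]
16.2417 -0.0007790821667661049 [-0.62481825  0.47106869 -0.31521572] [ 4.75111050e-01  3.75452638e-01 -4.73492828e-01  7.22710065e-01
  5.54524925e-06 -2.57893241e+00]
```

View pics/w3.png

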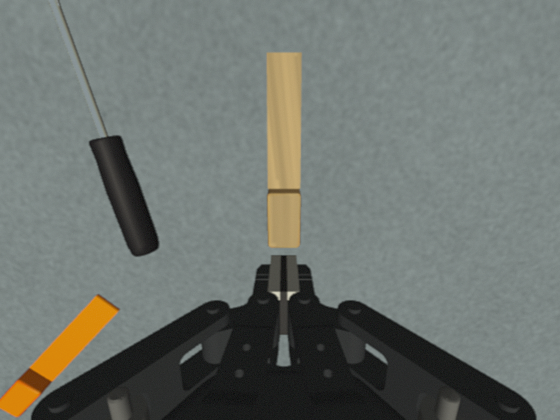

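The fingers closed behind the block (opening 0), so the grasp missed. I'll re-measure the wedge and check where the fingertips really are.

Run:
```python
from h import *
from bench import bot
m=imaging.camera_model("wrist")
for px,z in (((284,52.5),2.5),((284.5,190),21),((284.5,248),36)): print(onplane(m,px,z))
s=bot.get_state()
print(s["tcp_pos"],s["orientation"],m["position"],m["rotation"],proj(m,s["tcp_pos"]), proj(m,s["tcp_pos"]+[0,0,19]))
im=imaging.capture("top"); cv2.imwrite("pics/t3.png",cv2.resize(im[150:300,110:310],(800,600),interpolation=cv2.INTER_CUBIC))
im=imaging.capture("scene"); cv2.imwrite("pics/s3.png",cv2.resize(im[120:280,300:500],(750,600),interpolation=cv2.INTER_CUBIC))
```

```text
[537.31284783 285.06831832   2.5       ]
[436.35368811 293.55426429  21.        ]
[392.80580835 297.40035522  36.        ]
[414.02775775 295.76668237  69.44253289] [ 3.14101081e+00  8.83433415e-04 -8.74463194e-02] [493.33307493 289.34964245 248.54609097] [-3.19222710e-01  8.53432202e-04 -1.65912653e+00] [284.34399623 240.58614795] [284.43311216 253.42834152]
```

View pics/t3.png

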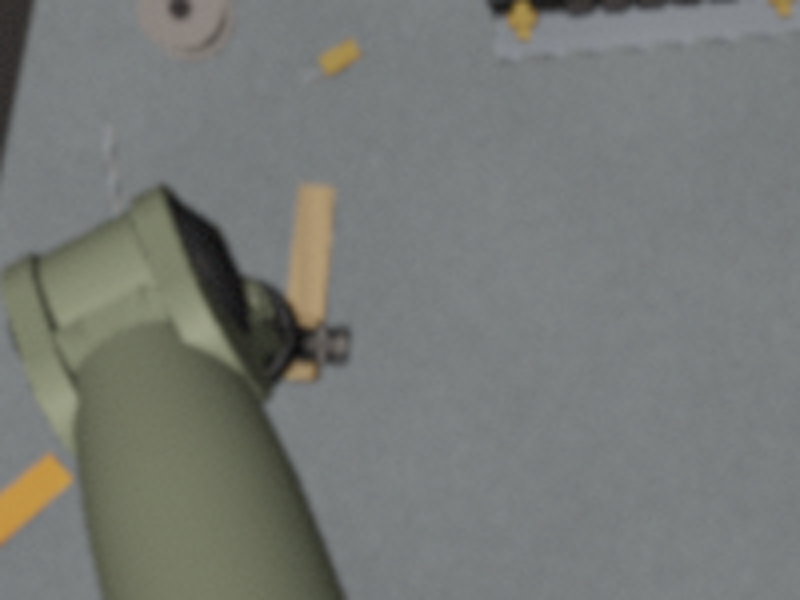

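View pics/s3.png

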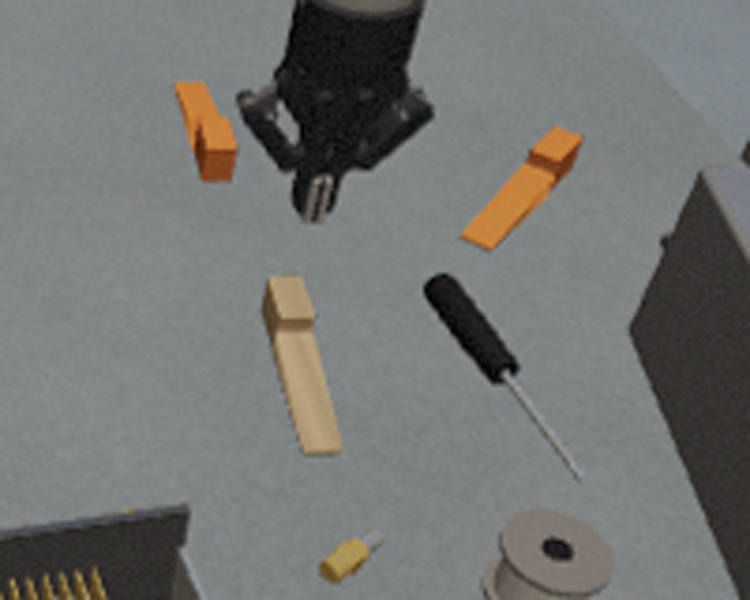

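Run:
```python
from h import *
from bench import bot
m=imaging.camera_model("scene"); w=imaging.camera_model("wrist")
s=bot.get_state(); print(s["tcp_pos"], s["opening"],proj(m,s["tcp_pos"]))
for z in (40,70,100): print(z,onplane(m,(384.8,178.1),z))
# wedge in scene: tip mid crop (322,452), grip rear top (284,277)
f=lambda x,y:(300+x/3.75,120+y/3.75)
print(onplane(m,f(322,452),2.5),onplane(m,f(285,277),36))
# triangulate fingertip scene vs wrist (284,256)
from h import ray
p1,d1=ray(m,(384.8,178.1));p2,d2=ray(w,(284,256))
A=np.stack([d1,-d2],1);t=np.linalg.lstsq(A,p2-p1,rcond=None)[0];print(p1+d1*t[0],p2+d2*t[1])
```

```text
[413.9994682  295.74615245  69.37440497] -0.0033086955212529956 [379.10134331 188.14201312]
40 [337.51232578 342.29416549  40.        ]
70 [374.49308014 324.22230058  70.        ]
100 [411.4738345  306.15043567 100.        ]
[540.31912269 285.42356458   2.5       ] [398.03611281 298.24885533  36.        ]
[427.84518408 298.15003592 113.28097536] [425.48431129 295.08518054 114.34494884]
```

Run:
```python
from h import *
from bench import bot
m=imaging.camera_model("scene"); w=imaging.camera_model("wrist")
s=bot.get_state(); tcp=s["tcp_pos"]
i1=imaging.capture("scene"); i2=imaging.capture("wrist")
out=[]
for im,c,x0,y0 in((i1,m,340,130),(i2,w,240,220)):
    z=cv2.resize(im[y0:y0+80,x0:x0+100],(500,400),interpolation=cv2.INTER_CUBIC)
    for dz in (0,19,44,73):
        p=(proj(c,tcp+[0,0,dz])-[x0,y0])*5; print(p); cv2.circle(z,tuple(int(v) for v in p),3,(0,0,255),-1)
    out.append(z)
cv2.imwrite("pics/fing.png",np.vstack(out)[:800]); cv2.imwrite("pics/fing.png",cv2.resize(np.hstack(out),(800,320)))
```

```text
[195.50671653 290.7100656 ]
[202.02555456 262.50819386]
[210.86474182 224.26800069]
[221.51011894 178.21384828]
[221.99859095 103.16226032]
[222.47890869 167.38763868]
[223.28313434 274.92415753]
[224.59635518 450.52064037]
```

View pics/fing.png

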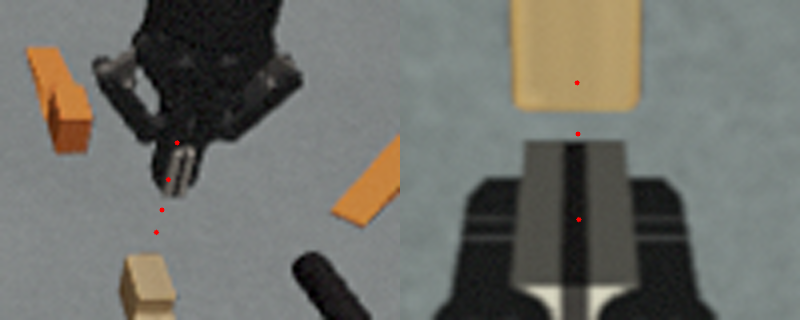

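The fingertips appear about 40 mm higher than the reported TCP in both views. I'll check by touching a clear bit of bench with closed fingers.

Run:
```python
from h import *
from bench import bot
bot.movel([440,190,60],rot=[np.pi,0,0.07],max_speed=120)
hit=bot.movel([440,190,6],max_speed=60,threshold=4)
s=bot.get_state();print(hit,s["t"],s["tcp_pos"],s["contact_force"])
if not hit:
    hit=bot.movel([440,190,-50],max_speed=25,threshold=4)
s=bot.get_state();print(hit,s["t"],s["tcp_pos"],s["contact_force"],s["orientation"])
for n in("wrist","scene","top"): cv2.imwrite(f"pics/{n}4.png",imaging.capture(n))
np.save("w4.npy",imaging.camera_model("wrist"),allow_pickle=True)
```

```text
False 18.6 [440.30496331 190.06753456   6.25850154] [-0.48916411 -0.37853746  0.34918703]
True 20.1583 [439.913601   190.00407065 -37.04660192] [-0.27427747 -0.84798529  7.51539701] [3.14156907e+00 1.83312479e-04 7.00572141e-02]
```

Run:
```python
import cv2,numpy as np
a=cv2.imread("pics/wrist4.png")[200:300,220:345];b=cv2.imread("pics/scene4.png")[150:250,300:425]
cv2.imwrite("pics/c4.png",np.hstack([cv2.resize(x,(400,320),interpolation=cv2.INTER_CUBIC) for x in(a,b)]))
```

```text
(no output)
```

View pics/c4.png

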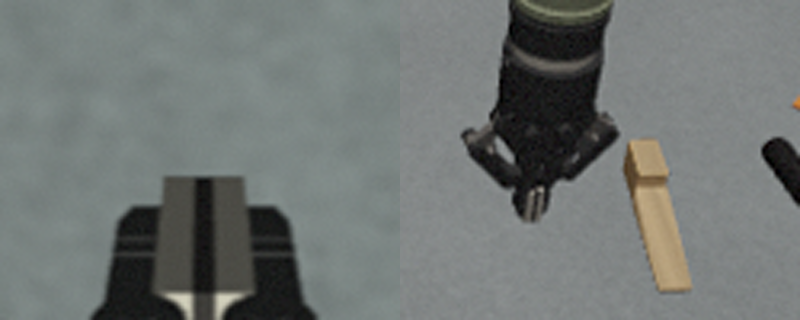

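Run:
```python
from h import *
from bench import bot
w=np.load("w4.npy",allow_pickle=True).item()
print(onplane(w,(283.75,255.3),0),onplane(imaging.camera_model("scene"),(341.25,218.75),0))
print(proj(imaging.camera_model("top"),(440,190,0)), w["position"])
```

```text
[447.82350004 191.12109605   0.        ] [447.20565    193.34649129   0.        ]
[221.35385985 227.95143812] [519.20558975 196.17120128 142.13345758]
```

The touch confirms it: the real fingertips are about 37 mm above the reported TCP, and x and y are fine. I'll re-grasp with that correction.

Run:
```python
from h import *
from bench import bot
yw=-0.0875; R0=[np.pi,0,yw]
bot.movel([440,190,40],max_speed=120)
bot.grip(0.6)
bot.movel([415.5,296,40],rot=R0,max_speed=140)
hit=bot.movel([415.5,296,-31],max_speed=60,threshold=6)
s=bot.get_state();print(hit,s["t"],s["tcp_pos"],s["contact_force"])
if not hit:
    bot.grip(0.0,40); s=bot.get_state();print(s["opening"],s["contact_force"],s["tcp_pos"])
    bot.movel([415.5,296,15],max_speed=80)
s=bot.get_state();print(s["t"],s["opening"],s["contact_force"],s["qpos"])
cv2.imwrite("pics/w5.png",imaging.capture("wrist"));np.save("w5.npy",imaging.camera_model("wrist"),allow_pickle=True)
```

```text
False 23.9083 [415.8374219  296.17717186 -30.62693538] [-0.97192276  0.46948321 -0.29715954]
0.2982595289404768 [-0.19400048 -0.43040769  3.85405374] [415.92358944 296.24392456 -30.52518678]
24.975 0.29794160778613643 [ 0.22092964 -0.08234155 -2.03450247] [ 4.74207041e-01  4.52571671e-01 -5.26606493e-01  5.91935442e-01
 -2.75772822e-05 -2.57988968e+00]
```

View pics/w5.png

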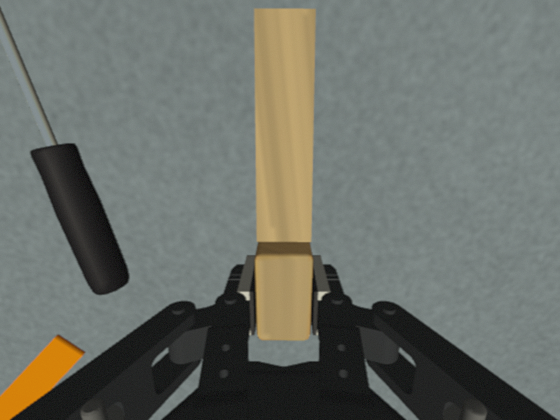

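The wedge is gripped (opening 0.298 ≈ 26 mm). I'll work out the tip offset in hand and carry it to the gap.

Run:
```python
from h import *
from bench import bot
w=np.load("w5.npy",allow_pickle=True).item()
s=bot.get_state(); p=s["tcp_pos"]
c,si=np.cos(-0.0875),np.sin(-0.0875)
for px,z in (((285,9.5),50),((285,243),46+36),((285,340),46+36)):
    q=onplane(w,px,z); d=q-p; print(q.round(1),(c*d[0]+si*d[1]).round(1),(-si*d[0]+c*d[1]).round(1))
# carry: tip offset assumed (122,0)
E_=np.array([633.5,29.7]);y=0.0725;n=np.array([np.cos(y),np.sin(y)])
T=E_-n*(122+22)
bot.movel([T[0],T[1],20],rot=[np.pi,0,y],max_speed=120)
s=bot.get_state();print(s["t"],s["tcp_pos"],s["contact_force"],s["qpos"])
hit=bot.movel([T[0],T[1],-26],max_speed=60)
hit=bot.movel([T[0],T[1],-36],max_speed=12,threshold=2.5)
s=bot.get_state();print(hit,s["t"],s["tcp_pos"],s["contact_force"])
cv2.imwrite("pics/w6.png",imaging.capture("wrist"));np.save("w6.npy",imaging.camera_model("wrist"),allow_pickle=True)
im=imaging.capture("scene");cv2.imwrite("pics/s6.png",im)
im=imaging.capture("top");cv2.imwrite("pics/t6.png",im)
```

```text
[536.1 285.   50. ] 121.6 -0.1
[443.8 293.2  82. ] 28.9 -0.0
[394.3 297.5  82. ] -20.8 -0.1Traceback (most recent call last):
  File "<stdin>", line 11, in <module>
bench.IKError: the arm cannot follow that straight line within its joint ranges
```

Run:
```python
from h import *
from bench import bot
E_=np.array([633.5,29.7]);y=0.0725;n=np.array([np.cos(y),np.sin(y)])
T=E_-n*(122+22)
bot.move_ptp([415,230,110],[np.pi,0,-0.0875])
bot.move_ptp([T[0]-60,T[1]-4,110],[np.pi,0,y])
s=bot.get_state();print(s["t"],s["tcp_pos"],s["contact_force"],s["qpos"])
bot.movel([T[0],T[1],-22],max_speed=120)
hit=bot.movel([T[0],T[1],-36],max_speed=15,threshold=2.5)
s=bot.get_state();print(hit,s["t"],s["tcp_pos"],s["contact_force"])
cv2.imwrite("pics/w6.png",imaging.capture("wrist"));np.save("w6.npy",imaging.camera_model("wrist"),allow_pickle=True)
im=imaging.capture("scene");cv2.imwrite("pics/s6.png",im)
```

```text
30.1917 [429.88027717  15.3189014  109.99078693] [ 0.27689722  0.16148149 -0.52443178] [-1.36335029e-01  1.91166899e-01 -6.14203623e-01  7.65433286e-01
  9.10793147e-06  2.93257445e+00]
True 32.175 [489.81363459  19.27334579 -30.55024255] [-1.48694871  0.03274627  4.71014495]
```

View pics/w6.png

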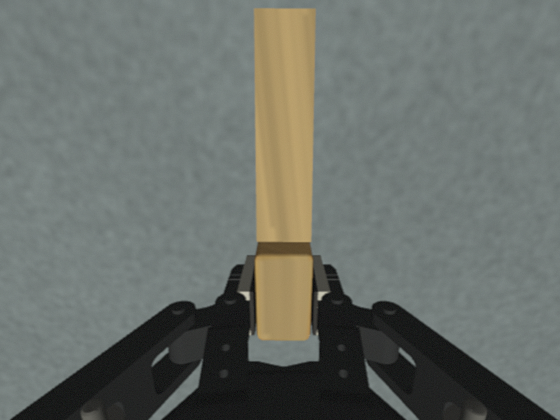

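View pics/s6.png

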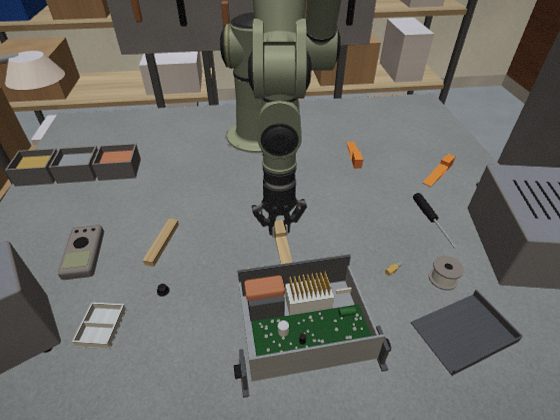

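Run:
```python
from h import *
from bench import bot
E_=np.array([633.5,29.7]);y=0.0725;n=np.array([np.cos(y),np.sin(y)])
P=lambda tip,z:[*(E_+n*(tip-122)),z]
def rep(tag):
    s=bot.get_state();f=s["contact_force"];print(tag,round(s["t"],2),s["tcp_pos"].round(2),"tipx",round((s["tcp_pos"][:2]-E_)@n+122,1),"level",round(-f[:2]@n,2),"z",round(f[2],2))
bot.movel(P(-22,-30.0),max_speed=10);rep("eased")
hit=bot.movel(P(12,-30.0),max_speed=30,threshold=5);rep(("slide",hit))
if not hit:
    bot.dwell(0.1)
    bot.grip(0.6);rep("open")
    hit=bot.movel(P(-38,-30.0),max_speed=60,threshold=5);rep(("back",hit))
    bot.grip(0.0);rep("closed")
    cv2.imwrite("pics/w7.png",imaging.capture("wrist"));np.save("w7.npy",imaging.camera_model("wrist"),allow_pickle=True)
    cv2.imwrite("pics/s7.png",imaging.capture("scene"))
```

```text
eased 32.54 [489.75  19.28 -30.2 ] tipx -22.1 level -0.2 z -0.56
('slide', False) 33.83 [523.49  21.75 -30.04] tipx 11.7 level 0.56 z -0.2
open 34.29 [523.85  21.72 -29.92] tipx 12.1 level -0.28 z 0.71
('back', False) 35.27 [474.6   18.06 -29.83] tipx -37.3 level -0.3 z 0.66
closed 35.81 [473.92  18.1  -30.04] tipx -38.0 level 0.75 z -0.4
```

View pics/w7.png

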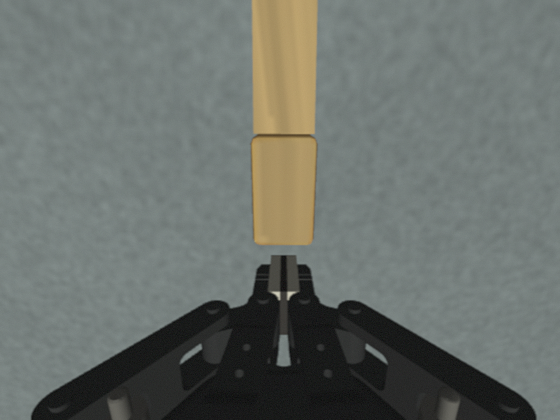

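```bash
cat > push.py <<'E'
from h import *
from bench import bot
import sys
E_=np.array([633.5,29.7]);y=0.0725;n=np.array([np.cos(y),np.sin(y)])
P=lambda tip,z:[*(E_+n*(tip-122)),z]
def read(k=3):
    F=[]
    for i in range(k):
        s=bot.get_state();F.append(s["contact_force"]); bot.dwell(0.02)
    f=np.mean(F,0);return s["t"],(s["tcp_pos"][:2]-E_)@n+122,s["tcp_pos"][2],-f[:2]@n,f[2]
E
python3 - <<'E'
from push import *
w=np.load("w7.npy",allow_pickle=True).item()
q=onplane(w,(284.5,245),36); print("rear",q,"-> tip depth",(q[:2]-E_)@n+146)
base=read(5)[3]; print("base",base)
a=-38;z=-30.0
bot.movel(P(-28,z),max_speed=30,threshold=6);a=-28
prev=0
while a<60:
    step=3 if prev<2 else (1.5 if prev<9 else .7)
    hit=bot.movel(P(a+step,z),max_speed=20,threshold=8); a+=step
    t,x,zz,L,V=read(); L-=base
    print(round(t,2),"cmd",round(a,1),"x",round(x,2),"z",round(zz,2),"L",round(L,2),"V",round(V,2),hit)
    prev=L
    if V>5: z+=0.5
    if L>13.3 or hit or t>58: break
E
```

```text
rear [501.28102685  20.36957815  36.        ] -> tip depth 13.452499524134254
base -0.16708456197465618
36.81 cmd -25 x -25.0 z -30.01 L -0.11 V -0.11 False
37.16 cmd -22 x -21.88 z -29.98 L -0.04 V -0.09 False
37.51 cmd -19 x -18.82 z -29.99 L 0.22 V -0.17 False
37.86 cmd -16 x -15.78 z -29.97 L 0.25 V 0.38 False
38.21 cmd -13 x -12.79 z -29.96 L 0.37 V -0.0 False
38.56 cmd -10 x -9.79 z -29.98 L 0.19 V -0.48 False
38.91 cmd -7 x -6.79 z -29.98 L 0.21 V 0.17 False
39.26 cmd -4 x -3.81 z -29.98 L 0.43 V 0.09 False
39.61 cmd -1 x -0.82 z -30.0 L 0.37 V -0.37 False
39.96 cmd 2 x 2.2 z -29.98 L -0.12 V 0.02 False
40.31 cmd 5 x 5.21 z -29.98 L 0.45 V -0.19 False
40.66 cmd 8 x 7.77 z -30.1 L 1.58 V -0.37 False
40.94 cmd 11 x 8.1 z -30.76 L 0.17 V -0.12 True
```

Run:
```python
from push import *
print(read(5)); print(bot.get_state()["contact_force"],bot.get_state()["wrist_torque"])
cv2.imwrite("pics/w8.png",imaging.capture("wrist"));np.save("w8.npy",imaging.camera_model("wrist"),allow_pickle=True)
im=imaging.capture("scene");cv2.imwrite("pics/s8.png",cv2.resize(im[180:340,200:400],(750,600),interpolation=cv2.INTER_CUBIC))
```

```text
(41.025, np.float64(7.720667637670957), np.float64(-30.95296386675337), np.float64(-0.3286423417613221), np.float64(0.0692885777565643))
[ 0.57056267 -0.33439151  0.41772738] [ 0.01015565 -0.01582082  0.02792811]
```

View pics/w8.png

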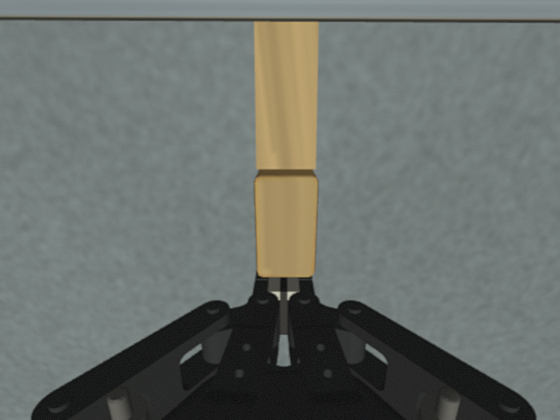

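View pics/s8.png

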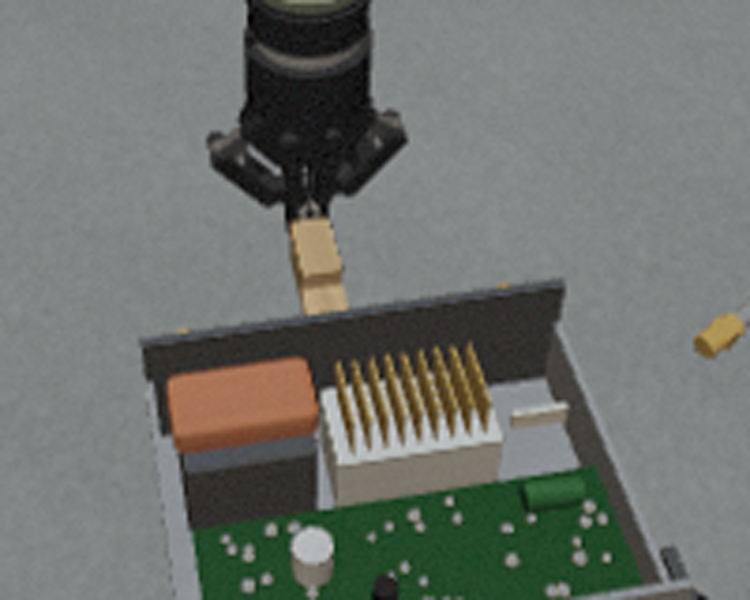

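Run:
```python
from push import *
w=np.load("w8.npy",allow_pickle=True).item()
q=onplane(w,(285,277.5),36); print("rear",q,"-> tip depth",(q[:2]-E_)@n+146,"y",(q[:2]-E_)@[-n[1],n[0]], "tcp-rear",(q[:2]-bot.get_state()["tcp_pos"][:2])@n)
a,b=onplane(w,(0,18.5),14),onplane(w,(559,20.5),14); print("edge",a,b,np.arctan2(b[0]-a[0],a[1]-b[1]),((a+b)/2-[*E_,0])[:2]@n)
z=-30.3; a=7.5
prev=0
for i in range(14):
    step=1.0 if prev<9 else .5
    hit=bot.movel(P(a+step,z),max_speed=10); a+=step
    t,x,zz,L,V=read(3)
    print(round(t,2),"cmd",round(a,1),"x",round(x,2),"z",round(zz,2),"L",round(L,2),"V",round(V,2),hit)
    prev=L
    if V>5: z+=0.5
    if L>12.5 or t>52: break
```

```text
rear [532.13609792  22.71170481  36.        ] -> tip depth 44.39617058413047 y 0.3725095408643241 tcp-rear 13.051522753296416
edge [626.83240405 142.16426038  14.        ] [641.78169257 -77.37615201  14.        ] 0.06798860917340106 1.0000760799211303
41.48 cmd 8.5 x 8.59 z -30.32 L -0.31 V 0.46 False
41.77 cmd 9.5 x 8.65 z -30.43 L 3.22 V 2.29 False
42.08 cmd 10.5 x 8.67 z -30.52 L 6.17 V 4.25 False
42.38 cmd 11.5 x 8.84 z -30.6 L 7.94 V 6.05 False
42.68 cmd 12.5 x 9.76 z -30.55 L 6.29 V 1.91 False
42.98 cmd 13.5 x 9.8 z -30.57 L 8.64 V 3.65 False
43.28 cmd 14.5 x 9.98 z -30.56 L 10.37 V 6.21 False
43.58 cmd 15.0 x 10.77 z -30.51 L 7.5 V 2.05 False
43.88 cmd 16.0 x 10.87 z -30.54 L 9.91 V 3.34 False
44.18 cmd 16.5 x 10.85 z -30.54 L 11.35 V 5.15 False
44.48 cmd 17.0 x 11.52 z -30.47 L 9.29 V -0.16 False
44.78 cmd 17.5 x 11.62 z -30.47 L 10.71 V 1.32 False
45.08 cmd 18.0 x 11.7 z -30.48 L 10.96 V 2.63 False
45.38 cmd 18.5 x 11.81 z -30.49 L 12.53 V 3.35 False
```

Run:
```python
from push import *
a=18.5;z=-29.5
for i in range(16):
    hit=bot.movel(P(a,z),max_speed=10)
    t,x,zz,L,V=read(3); c=L-0.6*max(V,0)
    print(round(t,2),"cmd",round(a,1),z,"x",round(x,2),"z",round(zz,2),"L",round(L,2),"V",round(V,2),"corr",round(c,2))
    if c>13 or L>15.5 or t>55: break
    if V>2: z+=0.5
    a+=0.5
cv2.imwrite("pics/w9.png",imaging.capture("wrist"));np.save("w9.npy",imaging.camera_model("wrist"),allow_pickle=True)
```

```text
45.68 cmd 18.5 -29.5 x 11.82 z -30.85 L 13.76 V 6.55 corr 9.83
45.98 cmd 19.0 -29.0 x 12.49 z -30.79 L 10.97 V 1.86 corr 9.86
46.28 cmd 19.5 -29.0 x 12.43 z -30.81 L 13.05 V 3.02 corr 11.24
46.58 cmd 20.0 -28.5 x 12.77 z -30.69 L 11.84 V -0.21 corr 11.84
46.88 cmd 20.5 -28.5 x 13.05 z -30.75 L 12.28 V 0.31 corr 12.1
47.18 cmd 21.0 -28.5 x 13.06 z -30.76 L 13.01 V 1.16 corr 12.31
47.48 cmd 21.5 -28.5 x 13.17 z -30.75 L 14.4 V 2.51 corr 12.89
47.78 cmd 22.0 -28.0 x 13.53 z -30.56 L 13.65 V -0.87 corr 13.65
```

View pics/w9.png

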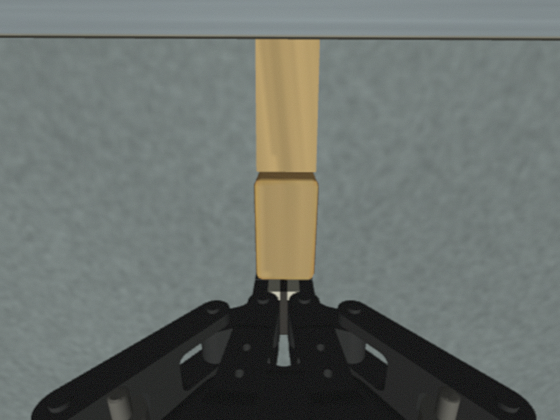

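The wedge is jammed at 13.65 N level push with almost no downward press, still square and centred. I'll back off and check that it holds.

Run:
```python
from push import *
def d(px,m): 
    q=onplane(m,px,36)[:2]; return (q-E_)@n+146,(q-E_)@[-n[1],n[0]]
print("before",d((285.5,279.5),np.load("w9.npy",allow_pickle=True).item()))
bot.movel(P(12,-29.5),max_speed=20)
bot.movel(P(-25,-25),max_speed=60)
print(read(3))
im=imaging.capture("wrist");m=imaging.camera_model("wrist");cv2.imwrite("pics/w10.png",im)
hsv=cv2.cvtColor(im,cv2.COLOR_BGR2HSV);mk=cv2.inRange(hsv,(8,40,70),(32,165,255));mk[:,:200]=0;mk[:,370:]=0
ys,xs=np.nonzero(mk);print(ys.min(),ys.max(),"after",d((xs[ys>ys.max()-15].mean()+.5,ys.max()+1),m))
for y0 in np.linspace(ys.min()+5,ys.max()-10,5).astype(int): print(y0,xs[ys==y0].min(),xs[ys==y0].max())
im=imaging.capture("scene");cv2.imwrite("pics/s10.png",cv2.resize(im[180:340,200:400],(750,600),interpolation=cv2.INTER_CUBIC))
```

```text
before (np.float64(50.29798592935565), np.float64(0.7132441496704827))
(49.3167, np.float64(-24.392670908355427), np.float64(-24.819970878386478), np.float64(-0.6079277658838346), np.float64(-0.12136004720492842))
0 191 after (np.float64(49.240197686879014), np.float64(0.5706164348702001))
5 252 316
49 252 315
93 250 317
137 251 315
181 252 313
```

View pics/w10.png

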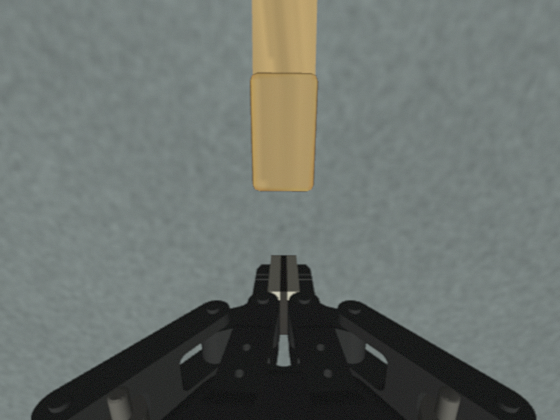

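View pics/s10.png

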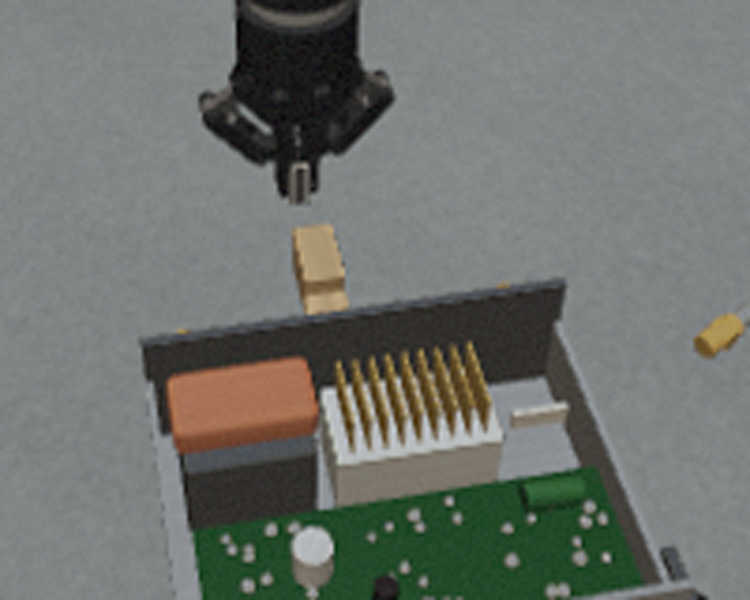

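The wedge held after release: tip depth is about 49 mm, centred and square, and the fingers are clear of it. I'm handing in.

```bash
python3 -c "
from bench import bot
bot.sign_off()"
```

```text
the job is handed in; nothing more can be done
```

I jammed the plain wedge under the middle of the chassis' front edge, let go, and handed the job in at about 49 s of the 70 s. `sign_off` gives no verdict, so the result rests on the checks below.

**How it went:** I gripped the wedge and slid it flat on the bench until its tip was about 12 mm under the edge. After letting go, I pushed its rear end with closed fingers in small steps, easing the hand up as the arm sagged. I stopped at 13.65 N level push with almost no downward press, then backed the fingers clear.

**Last checks:**
- **Position:** the tip is about 49 mm under the edge and within 1 mm of its middle. The wedge looks square to the edge within a few hundredths of a rad.
- **Hold:** depth read 50.3 mm before backing off and 49.2 mm after, which is within measuring error, so it stayed in place. I had no way to measure its force on the chassis after release.
- **Bystanders:** I touched none of them. The last picture only covered the area around the chassis, so I did not check each one's position.

**What went wrong or disagreed:**
- **First grasp missed:** the fingers closed above the block because the real fingertips sit about 37 mm higher than the reported TCP. Two camera views and a light touch on clear bench showed this, and I corrected for it.
- **Force spike:** one push step stopped early on its 8 N force limit at first contact, so I went on in finer steps.
- **Stick-slip:** the push force rose and fell as the wedge caught and slipped, so I discounted bench drag when judging the jam.

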